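# Hang the blue bin on the rail, slide it to the stop and tug-test it

### The job

Hang the blue bin on the bench rail by the hooked lip on its back, to the left of the red end stop. Still holding the bin by its white grip, slide it gently to the right along the rail until its side touches the black foot of the stop without bearing down, then tug it straight down with about 10 N for a good half second to confirm that it is held, and only then let go, leaving it hanging level, seated and against the stop. Never force the stop or the rail, and leave the other things alone.

Things in the scene. Friction and masses are not known exactly. Their poses are not given: they have to be found in the camera images.
- bin: Small open blue bin, 80 x 70 x 55 mm (front wall 38 mm high), loose, 0.15 to 0.31 kg. Origin: centre of its underside; z up; +x is its back, where the wall rises to 79 mm and folds back into a hooked lip over the full 70 mm width; -y is its right side when hung, seen from the robot. A white grip block stands on a centre web.
- bin_grip (a point): Grip point of the bin's white block, at bin (8, 0, 100) mm. The block is 12 mm thick in x, 40 mm in y, from 70 to 115 mm above the underside. Take it from above with the fingers closing along the bin's x. The back wall behind it is 79 mm high, its near face 28 mm behind this point. Axes as the bin.
- bin_slot (a point): Middle of the ceiling of the downward-open slot under the hooked lip, at bin (44.5, 0, 75) mm. The slot runs along the bin's y, is 9 mm wide in x and 18 to 22 mm deep; the 4 mm skirt behind it flares slightly at its lower edge, 52 mm above the underside. Axes as the bin.
- bin_side (a point): Point on the flat right (-y) side of the bin, at bin (30, -35, 43) mm, about where the stop's black foot meets it. Axes as the bin.
- rail: Fixed, rigid hanging rail: flat aluminium bar 320 mm long (y), 5 mm thick (x), 90 to 170 mm above the bench, on two posts behind it (y +-130 mm, ending 35 mm below the bar's top) and a base x -45 to 65, y +-170, 10 mm high. Origin: on the bench under the bar's middle; -x is the front, +y left seen from the robot. The bin hangs with its back flat on the bar's front, axes parallel to the rail's.
- rail_top (a point): Middle of the bar's top edge, 170 mm above the bench, centred in its thickness. Axes as the rail. A seated bin has bin_slot at this height. Tug with about 10 N beyond the bin's weight; over 25 N overloads the rail.
- end_stop: Red block clamped over the right half of the bar, fixed and rigid, 14 mm wide along the rail's y, from 25 mm in front of to 15 mm behind the bar's middle, top 186 mm above the bench. An adjusting screw with a round black foot (18 mm across, slippery) sticks out of its left face, screw knob on the right. Origin on the bench below it, on the rail's line; axes as the rail.
- block_face (a point): Point on the left (+y) face of the red block, where the screw leaves it: 15 mm in front of the bar's middle, 138 mm above the bench. The black foot's flat end stands 5 to 41 mm to the left (+y) of it; how far differs each time and is not measured: feel or see it. It is rigid and stays put: touch it with 2 to 10 N; over 15 N overloads it. Axes as the rail.
- bowl: Bystander: steel bowl, 116 mm wide, 53 mm high, loose; origin centre of its underside.
- tweezers: Bystander: steel tweezers, 14 x 143 x 10 mm, loose; origin centre of underside, long along y.
- curette_1: Bystander: thin steel curette, 9 x 181 x 8 mm, loose; origin centre of underside, long along y.
- retractor_1: Bystander: flat steel retractor, 36 x 184 x 15 mm, loose; origin centre of underside, long along y.

How it is judged:
On the way, in this order (a step that is already met when the one before it is completed fails the run):
1. the bin's lip is over the bar (slot ceiling within 6 mm of the top edge), left of the stop (x of bin_slot in the frame of rail_top between -0.006 and 0.006 m and y of bin_slot in the frame of rail_top between -0.14 and 0.14 m and z of bin_slot in the frame of rail_top between -0.004 and 0.006 m and y of stop_foot_c0 in the frame of bin below -0.0395 m), for 0.2 s.
2. the held bin, lip over the bar, touches the stop with more than 1 N while it loads the rail with less than 8 N (x of bin_slot in the frame of rail_top between -0.006 and 0.006 m and y of bin_slot in the frame of rail_top between -0.14 and 0.14 m and z of bin_slot in the frame of rail_top between -0.004 and 0.006 m and contact force between bin and end_stop above 1 N and contact force between bin and rail below 8 N and contact force between the fingers and bin above 1 N), for 0.1 s.
3. the bin, seated and still held, is tugged down so that it loads the rail with more than 8 N for 0.3 s (x of bin_slot in the frame of rail_top between -0.006 and 0.006 m and y of bin_slot in the frame of rail_top between -0.14 and 0.14 m and z of bin_slot in the frame of rail_top between -0.004 and 0.003 m and contact force between bin and rail above 8 N and contact force between the fingers and bin above 1 N and y of stop_foot_c0 in the frame of bin above -0.0415 m), for 0.3 s.
At the end, for the whole second after the job is handed in: The bin hangs at rest, released, on the bar: slot ceiling within 3 mm of the bar's top edge, upright within 0.08 rad, square to the rail within 0.06 rad, its right side within 4 mm of the stop's black foot (x of bin_slot in the frame of rail_top between -0.006 and 0.006 m and y of bin_slot in the frame of rail_top between -0.14 and 0.14 m and z of bin_slot in the frame of rail_top between -0.004 and 0.003 m and y of stop_foot_c0 in the frame of bin between -0.0415 and -0.0345 m and angle between bin's own z axis and vertical below 0.08 rad and angle between the x axis of bin and the x axis of rail, either way round below 0.06 rad and linear speed of bin below 0.01 m/s and contact force between the fingers and bin below 0.1 N); the robot touches nothing.
It fails at once if the bin loads the end stop with more than 15 N (contact force between bin and end_stop above 15 N).
It fails at once if the bin loads the rail with more than 25 N (contact force between bin and rail above 25 N).
It fails at once if the robot strikes the rail or the stop with more than 10 N (contact force between any of the arm, the fingers and rail above 10 N or contact force between any of the arm, the fingers and end_stop above 10 N).
It fails at once if a bystander is moved more than 20 mm (distance of any of bowl, tweezers, curette_1, retractor_1 from where it was at the start of the episode above 0.02 m).
It also fails if it takes over 64 s, if anything falls off the work surface, if the arm or the gripper's body presses on something with over 40 N, if the wrist force passes 120 N, or if a joint passes its speed limit or range.

### The arm

A 6-joint arm with a two-finger parallel gripper is mounted at the origin on a cart in front of the work surface, level with it; the furniture and walls round the work are solid. World frame = base frame: x ahead of the robot, y to its left, z up, the work surface at z = 0. Lengths are in m, angles in rad, forces in N, time in s.
With the tool pointing down it reaches from about 0.3 to 1 m from the base axis. Payload 5.1 kg.
Tool frame: the origin (TCP) lies midway between the tips of the shut fingers; the grasp point (between the pads) lies 19 mm behind it; z points along the fingers, y is the line along which they close (so a half turn about z gives the same grasp; the last joint's range is limited). The gripper opens to 95 mm and grips with 3 to 60 N. Pads are 20 mm wide; open, the fingers measure 119 mm over their backs; the gripper's body (75 mm by 180 mm) begins 59 mm behind the grasp point.
Start: joints at [-1.429, 0.124, 1.65, -0, 1.367, -0.083], TCP at [0.145, -0.634, 0.215] pointing down, gripper open.
Joint ranges: [-2.61, 2.61], [-1.02, 2.33], [0.03, 2.71], [-1.35, 4.49], [0.32, 2.68], [-2.91, 2.91]. Speed limits (rad/s): [2.57, 2.57, 3.14, 3.14, 3.14, 3.14].

### API

Orientations are given as a rotation vector (axis times angle).
In Python, from workcell import manip gives the robot as it stands. Calls block until the motion is done:
- manip.goto(position, orientation): joint-space move of the TCP to a pose.
- manip.line_to(position, attitude=None, rate=0.15, force_limit=None): straight line of the TCP; attitude=None keeps the orientation; rate is the mean speed in m/s. With force_limit (N) it stops when the force on the tool has changed by that much, and returns True; else False.
- manip.goto_joints(angles): joint-space move.
- manip.set_gripper(opening): opening from 0.0 (shut) to 1.0 (fully open); the grip force is fixed at half the most; returns when the fingers have stopped.
- manip.pause(seconds).
- manip.solve_ik(position, orientation): joint angles nearest the present ones, or None.
- manip.camera(name): name is "side" or "top" or "wrist"; returns (picture, depth): 480x640x3 uint8, blue, green, red; 480x640 float32, m along the optical axis (not along the pixel's ray), 0 where there is no reading.
- manip.camera_model(name): a dict with "intrinsics" (3x3 intrinsics, pixels), "extrinsics" (4x4, takes a point from camera to world coordinates); the wrist camera has in their place "T_tool_cam" (4x4, takes a point from camera to tool coordinates, whose origin is the TCP and whose axes are the flange's). Camera axes: x right, y down, z forward; pixel columns grow to the right and rows downward; lengths in m; the calibration is good to about 2 mm. A picture is of the moment at which its call begins: read the wrist's pose just before it. camera_model takes no time and is no camera call.
A pose or a line that the arm cannot do raises manip.MotionError and nothing moves.
- manip.sign_off(): hands the job in; it is judged then, once.
Trained networks look in the newest picture that a camera, given by its name, has taken for a name from the list of things; names that differ only in an ending like _2 or _b are one class to them, and where a whole thing is asked for, a point or a joint stands for the part that bears it (a point fixed in the world has none). Each returns a list of dicts, best first, with "confidence" (0 to 1); they miss things now and then, are a little off and sometimes report something else, mostly with a low value. They report only what shows in the picture. A call takes as long as a camera call.
- manip.regions_of(label, camera): "mask" (480x640 bool, what is visible of it) and "extent" ([centre column, centre row, width, height] in pixels, round what is visible of it).
Readings, each from a call of its own:
- manip.current_t(): time.
- manip.current_q(): joint angles.
- manip.current_dq(): joint speeds.
- manip.current_effort(): joint torques, N m.
- manip.current_tool_pos(): TCP position.
- manip.current_orientation(): TCP orientation.
- manip.current_wrist_force(): force on the tool from outside, world axes, zero at the start.
- manip.current_moment(): the same for the moment, N m.
- manip.current_opening(): opening from 0.0 (shut) to 1.0 (fully open).
- manip.current_grasp_force(): force on a finger pad.
Only numpy, scipy, OpenCV 4.12 (cv2) and the standard library are available. Lean on these libraries where they do the work, as an engineer would, in place of code of your own. Each camera call takes 0.05 s, during which the arm holds its last target. There are 200 camera calls.

## Working session

There is one attempt and no reset: what is moved stays moved. The work goes in short steps, each a Python script; the robot and the scene stay as the last script left them, time stands still between calls to the robot, and variables do not carry over. Pictures are saved under pics/ and viewed, at most 10 in all, crops included, and the job is handed in when it is done.

```bash
mkdir -p pics; cat > h.py <<'E'
import numpy as np, cv2
from workcell import manip
from scipy.spatial.transform import Rotation as R
def cloud(cam):
    if cam=="wrist":
        p=np.array(manip.current_tool_pos()); o=np.array(manip.current_orientation())
    im,d=manip.camera(cam); m=manip.camera_model(cam); K=np.array(m["intrinsics"])
    if cam=="wrist":
        T=np.eye(4);T[:3,:3]=R.from_rotvec(o).as_matrix();T[:3,3]=p;T=T@np.array(m["T_tool_cam"])
    else: T=np.array(m["extrinsics"])
    v,u=np.mgrid[0:480,0:640]
    P=np.stack([(u-K[0,2])/K[0,0]*d,(v-K[1,2])/K[1,1]*d,d],-1)
    W=P@T[:3,:3].T+T[:3,3]; W[d<=0]=np.nan
    return im,W
E
python3 - <<'E'
from h import *
ims=[]
for c in("top","side"):
    im,W=cloud(c); np.save(f"{c}.npy",W); cv2.imwrite(f"pics/{c}.png",im)
    for n in("bin","rail","end_stop","bin_grip","bowl"):
        for r in manip.regions_of(n,c)[:2]:
            P=W[r["mask"]];P=P[~np.isnan(P[:,0])]
            print(c,n,round(r["confidence"],2),np.round(r["extent"]),len(P),np.round(np.percentile(P,[2,50,98],axis=0),3).tolist() if len(P) else "")
print(manip.current_orientation(),manip.current_t(),manip.current_opening())
E
```

```text
top bin 0.92 [401. 260.  46.  52.] 1304 [[0.453, -0.218, -0.002], [0.501, -0.174, 0.029], [0.548, -0.13, 0.115]]
top rail 0.76 [219. 226. 150.  70.] 5458 [[0.545, 0.096, 0.003], [0.597, 0.262, 0.011], [0.679, 0.409, 0.17]]
top end_stop 0.78 [247. 208.  16.  23.] 191 [[0.591, 0.17, 0.013], [0.601, 0.18, 0.183], [0.629, 0.208, 0.192]]
top bin_grip 0.93 [403. 258.  43.  53.] 1298 [[0.453, -0.218, -0.002], [0.502, -0.173, 0.03], [0.548, -0.13, 0.115]]
top bowl 0.71 [198. 313.  49.  52.] 1879 [[0.341, 0.267, -0.002], [0.395, 0.326, 0.011], [0.444, 0.371, 0.056]]
top bowl 0.3 [218. 226. 149.  74.] 5653 [[0.545, 0.096, 0.003], [0.598, 0.262, 0.011], [0.678, 0.41, 0.17]]
side bin 0.74 [293. 341.  61.  63.] 2630 [[0.452, -0.228, 0.001], [0.504, -0.18, 0.038], [0.551, -0.138, 0.114]]
side rail 0.77 [342. 188.  77. 141.] 4236 [[0.547, 0.085, 0.004], [0.606, 0.187, 0.011], [0.683, 0.399, 0.169]]
side end_stop 0.97 [342. 183.  23.  36.] 480 [[0.592, 0.127, -0.0], [0.608, 0.168, 0.159], [0.653, 0.422, 0.187]]
side end_stop 0.65 [292. 340.  56.  65.] 2526 [[0.453, -0.228, 0.002], [0.504, -0.18, 0.039], [0.548, -0.138, 0.114]]
side bin_grip 0.68 [294. 339.  62.  70.] 2673 [[0.452, -0.228, 0.0], [0.504, -0.179, 0.038], [0.553, -0.131, 0.115]]
side bowl 0.6 [249. 186.  45.  36.] 1306 [[0.342, 0.258, 0.001], [0.389, 0.341, 0.029], [0.441, 0.368, 0.054]]
side bowl 0.31 [391. 364.  26.  18.] 74 [[0.665, -0.232, 0.004], [0.686, -0.214, 0.007], [0.706, -0.194, 0.011]]
[3.12167285e+00 3.52376854e-01 9.86537160e-06] 0.6 0.9998808802079044
```

```bash
python3 - <<'E'
import cv2,numpy as np
a=cv2.imread("pics/top.png")[180:350,140:460]; b=cv2.imread("pics/side.png")[90:390,180:480]
a=cv2.resize(a,None,fx=2.3,fy=2.3)[:390]; b=cv2.resize(b,None,fx=1.9,fy=1.9)
cv2.imwrite("pics/a.png",a); cv2.imwrite("pics/b.png",b)
E
```

```text
(no output)
```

View pics/a.png

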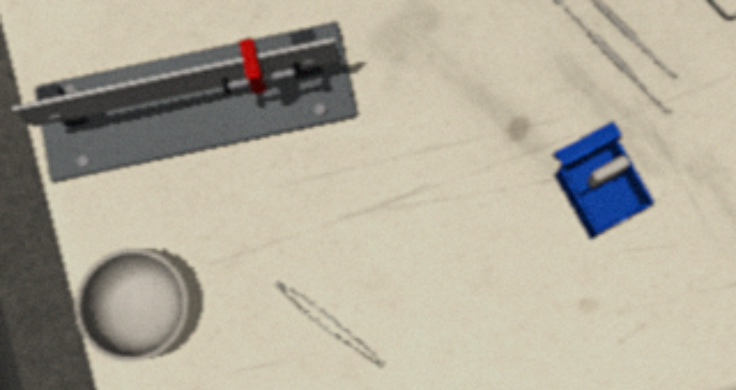

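View pics/b.png

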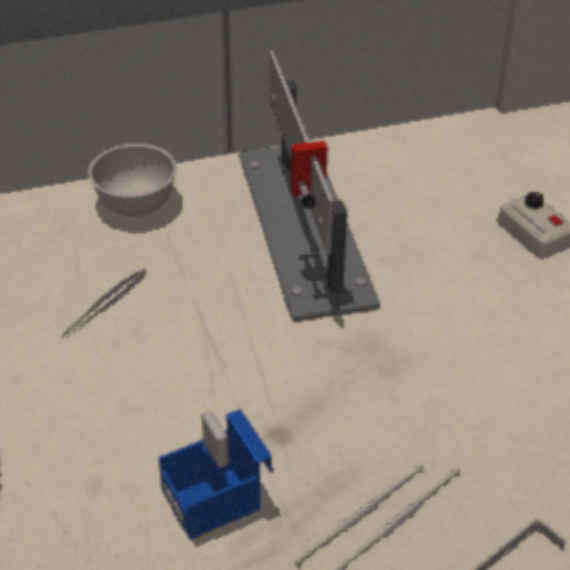

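The top view shows the rail upper left, yawed about 12°, with the red stop at (250,65) and the foot to its left at (228,85). The bin is at (600,180), yawed about 28° with its lip towards the top. The side view agrees. Next I take close wrist views of the bin and the rail.

```bash
cat >> h.py <<'E'
def ori(yaw_y):  # tool down, tool y axis at heading yaw_y
    return None
def down(yaw, flip=0):
    "tool z down, tool y at heading yaw (+pi if flip)"
    h=yaw+np.pi*flip
    y=np.array([np.cos(h),np.sin(h),0]); z=np.array([0,0,-1.]); x=np.cross(y,z)
    return R.from_matrix(np.stack([x,y,z],1)).as_rotvec()
def linefit(P):
    c=np.median(P,0); 
    for _ in range(5):
        u,s,v=np.linalg.svd(P-c,full_matrices=False); r=(P-c)@v[1]; P=P[abs(r)<max(2.5*r.std(),.002)]; c=P.mean(0)
    return c,np.arctan2(v[0][1],v[0][0])
E
python3 - <<'E'
from h import *
for c in("top","side"):
    W=np.load(c+".npy")
    x,y,z=W[...,0],W[...,1],W[...,2]
    m=(abs(x-.5)<.07)&(abs(y+.175)<.07)
    for lo,hi,n in((.095,.12,"grip"),(.07,.084,"lip")):
        P=W[m&(z>lo)&(z<hi)]; print(c,n,len(P),P.mean(0),cv2.minAreaRect(P[:,:2].astype(np.float32)*1000))
    P=W[(x>.53)&(x<.7)&(y>.05)&(y<.45)&(z>.163)&(z<.175)]
    q,a=linefit(P[:,:2]); print(c,"rail",len(P),q,np.degrees(a),P.min(0),P.max(0))
    P=W[(x>.53)&(x<.7)&(y>.05)&(y<.45)&(z>.178)&(z<.195)]; print("stop",len(P),P.mean(0),P.min(0),P.max(0))
print(manip.camera_model("wrist"))
for yaw in (np.radians(28),np.radians(12)):
  for f in(0,1):
    for p in([.51,-.17,.35],[.6,.26,.4]):
        q=manip.solve_ik(p,down(yaw,f)); print(round(yaw,2),f,p,None if q is None else np.round(q,2))
E
```

```text
top grip 97 [ 0.50239475 -0.17117062  0.11232523] ((503.17987060546875, -171.90390014648438), (12.653493881225586, 38.078819274902344), 26.012670516967773)
top lip 225 [ 0.53469364 -0.15694335  0.07802077] ((521.8555297851562, -164.48812866210938), (51.21055221557617, 70.40679931640625), 26.19809913635254)
top rail 382 [0.60239032 0.25859523] 100.35240015073077 [0.57254215 0.09864356 0.16305222] [0.63520311 0.41074947 0.17498666]
stop 118 [0.61111766 0.17883242 0.18537212] [0.59112938 0.16959007 0.17856648] [0.63397583 0.18976776 0.19271794]
side grip 177 [ 0.50436557 -0.18267362  0.11003881] ((504.2720947265625, -178.6188507080078), (12.84384536743164, 40.868370056152344), 25.305587768554688)
side lip 352 [ 0.53297509 -0.16728798  0.07814925] ((521.0220336914062, -169.19676208496094), (52.66345977783203, 72.47537994384766), 25.207820892333984)
side rail 283 [0.60587326 0.23264339] -79.71943169522918 [0.57419062 0.08960399 0.16308402] [0.63339401 0.40511919 0.17498238]
stop 117 [0.61213821 0.17186025 0.18381491] [0.59202618 0.16159088 0.17800594] [0.6318069  0.18464358 0.19118293]
{'
[... 265 characters left out ...]
,
       [ 9.99999953e-01,  1.17779912e-04,  2.83783446e-04,
        -1.62711310e-04],
       [-2.47176987e-04, -2.40239993e-01,  9.70713493e-01,
        -1.69878040e-01],
       [ 0.00000000e+00,  0.00000000e+00,  0.00000000e+00,
         1.00000000e+00]])}
0.49 0 [0.51, -0.17, 0.35] [-0.42 -0.18  1.72 -0.    1.6  -0.91]
0.49 0 [0.6, 0.26, 0.4] [ 0.33  0.08  1.39 -0.    1.67 -0.16]
0.49 1 [0.51, -0.17, 0.35] [-0.42 -0.18  1.72 -0.    1.6   2.23]
0.49 1 [0.6, 0.26, 0.4] None
0.21 0 [0.51, -0.17, 0.35] [-0.42 -0.18  1.72 -0.    1.6  -0.63]
0.21 0 [0.6, 0.26, 0.4] [ 0.33  0.08  1.39 -0.    1.67  0.12]
0.21 1 [0.51, -0.17, 0.35] [-0.42 -0.18  1.72  0.    1.6   2.51]
0.21 1 [0.6, 0.26, 0.4] None
```

```bash
python3 - <<'E'
from h import *
manip.goto([.504,-.175,.24],down(np.radians(25.7))); manip.pause(.3)
im,W=cloud("wrist"); np.save("wb.npy",W); cv2.imwrite("pics/wb.png",im)
x,y,z=W[...,0],W[...,1],W[...,2]
m=(abs(x-.5)<.07)&(abs(y+.175)<.07)
for lo,hi,n in((.105,.122,"grip"),(.07,.084,"lip")):
    P=W[m&(z>lo)&(z<hi)]; print(n,len(P),np.median(P,0),cv2.minAreaRect(P[:,:2].astype(np.float32)*1000))
print(manip.current_tool_pos(), manip.current_t())
E
```

```text
grip 553 [ 0.50337576 -0.17398447  0.11420042] ((503.8112487792969, -174.8218994140625), (10.909087181091309, 39.19471740722656), 25.466875076293945)
lip 1240 [ 0.53547664 -0.1578505   0.07869499] ((521.7130737304688, -166.57235717773438), (50.804542541503906, 69.91659545898438), 26.2989559173584)
[ 0.50394165 -0.17529303  0.23994252] 3.0417
```

View pics/wb.png

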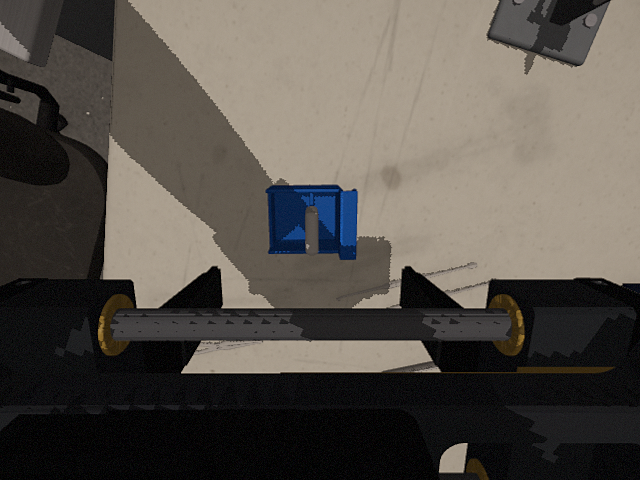

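Wrist view: grip block at (312,230), lip at (348,225), square to the tool and matching the given sizes. I'll grasp it.

```bash
python3 - <<'E'
from h import *
manip.set_gripper(.3)
o=down(np.radians(25.9)); c=[.5038,-.1746]
manip.line_to(c+[.15],o)
print("hit",manip.line_to(c+[.084],o,rate=.06,force_limit=6), manip.current_tool_pos())
f0=np.array(manip.current_wrist_force())
manip.set_gripper(0); print("grip",manip.current_opening()*95,manip.current_grasp_force())
manip.line_to(c+[.10],o,rate=.05); manip.line_to(c+[.32],o)
manip.pause(.3); print("f",np.round(np.array(manip.current_wrist_force())-f0,2),f0,manip.current_moment())
y=np.radians(10.3)
manip.goto([.575,.30,.36],down(y)); manip.pause(.4)
print(manip.current_tool_pos(),manip.current_t())
im,W=cloud("wrist"); np.save("wr.npy",W); cv2.imwrite("pics/wr.png",im)
E
```

```text
hit False [ 0.50424826 -0.17480907  0.08461471]
grip 11.647441167051507 29.99729812145233
f [ 0.84 -0.6  -3.68] [-0.30956989  0.2504982   0.33838338] [-0.01652755 -0.10351932 -0.03482285]
[0.57512209 0.29965365 0.36004265] 11.1917
```

View pics/wr.png

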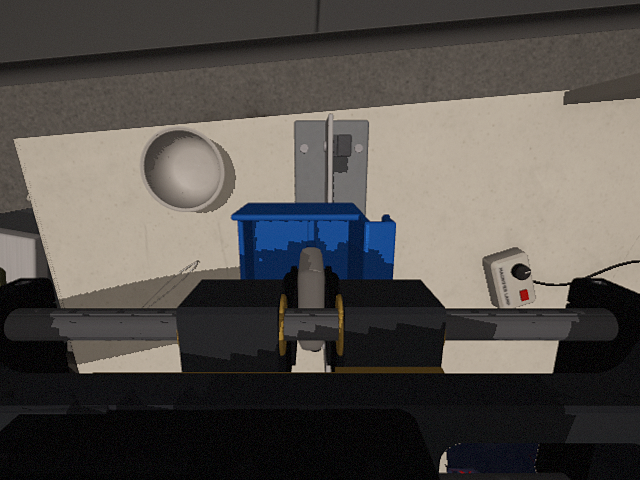

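The held bin is at (310,240) with its lip at (380,250). The rail's left end runs from (330,115) to (330,200). Next I fit the rail, foot and lip.

```bash
python3 - <<'E'
from h import *
p=np.array(manip.current_tool_pos()); Rm=R.from_rotvec(manip.current_orientation()).as_matrix()
for c in("wr","top","side"):
    W=np.load(c+".npy"); x,y,z=W[...,0],W[...,1],W[...,2]
    m=(x>.53)&(x<.7)&(y>.05)&(y<.45)&(z>.166)&(z<.174)
    P=W[m]; q,a=linefit(P[:,:2])
    ax=np.array([np.cos(a),np.sin(a)]); ax*=np.sign(ax[1])
    at=lambda yy: q+ax*(yy-q[1])/ax[1]
    print(c,len(P),"x at y=.2,.3,.4:",[round(at(v)[0],4) for v in(.2,.3,.4)],"yaw",np.degrees(np.arctan2(-ax[0],ax[1])),"y",P[:,1].min(),P[:,1].max(),"z",np.median(P[:,2]))
    # rail frame
    yaw=np.radians(10.3); o=np.array([.603,.252]); d=W[...,:2]-o
    rx=d@[np.cos(yaw),np.sin(yaw)]; ry=d@[-np.sin(yaw),np.cos(yaw)]
    s=(z>.178)&(z<.192)&(abs(rx)<.04)&(abs(ry)<.12)
    if s.sum()>10: print(" stop ry",np.percentile(ry[s],[5,50,95]),"rx",np.percentile(rx[s],[3,97]))
    f=(rx<-.006)&(rx>-.024)&(z>.13)&(z<.15)&(ry>-.075)&(ry<-.02)
    if f.sum(): print(" foot ry",f.sum(),np.round(np.sort(ry[f])[-8:],4), np.histogram(ry[f],np.arange(-.075,-.015,.005))[0])
W=np.load("wr.npy").reshape(-1,3); T=(W-p)@Rm  # tool coords
# lip: height in tool frame: lip top 79 above underside, TCP 84 => tool z +.005
l=(abs(T[:,2]-.005)<.006)&(T[:,1]>.015)&(T[:,1]<.07)&(abs(T[:,0])<.06)
print("lip",l.sum(),np.percentile(T[l],[2,50,98],axis=0), cv2.minAreaRect(T[l][:,:2].astype(np.float32)*1000))
E
```

```text
wr 454 x at y=.2,.3,.4: [np.float64(0.6132), np.float64(0.5949), np.float64(0.5766)] yaw 10.391757777082185 y 0.12133789680564958 0.40961586079677953 z 0.16954738144168746
top 286 x at y=.2,.3,.4: [np.float64(0.6132), np.float64(0.595), np.float64(0.5769)] yaw 10.28904564373818 y 0.09864356370753567 0.410749470586411 z 0.16938690983525662
 stop ry [-0.07952313 -0.07336845 -0.06709201] rx [-0.02460782  0.01508741]
 foot ry 48 [-0.0424 -0.0419 -0.0415 -0.0408 -0.0408 -0.0406 -0.0404 -0.0404] [ 1  2  6  7  7  6 19  0  0  0  0]
side 234 x at y=.2,.3,.4: [np.float64(0.6121), np.float64(0.5939), np.float64(0.5756)] yaw 10.331510279954307 y 0.08960399006415176 0.40511918990970297 z 0.16942823581459776
 stop ry [-0.08675197 -0.08148664 -0.0711509 ] rx [-0.02411088  0.0134099 ]
 foot ry 10 [-0.0495 -0.0479 -0.0478 -0.0478 -0.0468 -0.0466 -0.0465 -0.0461] [0 0 0 0 2 8 0 0 0 0 0]
lip 1900 [[0.00317721 0.02761399 0.00426793]
 [0.01925469 0.03547072 0.00552104]
 [0.03402494 0.04401412 0.00964165]] ((18.207828521728516, 36.081661224365234), (17.336124420166016, 32.54701614379883), 89.8187484741211)
```

```bash
cat >> h.py <<'E'
YAW=np.radians(10.33); N=np.array([np.cos(YAW),np.sin(YAW)]); L=np.array([-np.sin(YAW),np.cos(YAW)])
O=np.array([.6038,.252]); OR=down(YAW); RR=np.array([[*N,0],[*L,0],[0,0,1]])
def tcp(ry,z,dx=0): return [*(O+L*ry+N*(dx-.0365)),z]
def rel():
    p=np.array(manip.current_tool_pos()); d=p[:2]-O
    return np.round(np.array([d@N+.0365,d@L,p[2]])*1000,2)
def frc(n=8):
    return RR@np.mean([manip.current_wrist_force() for _ in range(n) if manip.pause(.01) is None],0)
E
python3 - <<'E'
from h import *
manip.line_to(tcp(.035,.24),OR); manip.pause(.3); f0=frc(); np.save("f0.npy",f0); print(rel(),f0)
for z in(.2,.190,.1795):
    h=manip.line_to(tcp(.035,z),OR,rate=.03,force_limit=3); print(z,h,rel(),np.round(frc()-f0,2))
    if h: break
print(manip.current_t())
im,W=cloud("wrist"); cv2.imwrite("pics/h.png",im); im,W=cloud("side"); cv2.imwrite("pics/hs.png",cv2.resize(im[90:270,270:480],None,fx=3,fy=3))
E
```

```text
return _methods._mean(a, axis=axis, dtype=dtype,
  ret = ret.dtype.type(ret / rcount)
Traceback (most recent call last):
  File "h.py", line 34, in frc
    return RR@np.mean([manip.current_wrist_force() for _ in range(n) if manip.pause(.01) is None],0)
           ~~^~~~~~~~~~~~~~~~~~~~~~~~~~~~~~~~~~~~~~~~~~~~~~~~~~~~~~~~~~~~~~~~~~~~~~~~~~~~~~~~~~~~~~~
ValueError: matmul: Input operand 1 does not have enough dimensions (has 0, gufunc core with signature (n?,k),(k,m?)->(n?,m?) requires 1)
```

```bash
sed -i 's/ if manip.pause(.01) is None\]/ if (manip.pause(.01),1)]/' h.py
python3 - <<'E'
from h import *
f0=frc(); np.save("f0.npy",f0); print(rel(),f0)
for z in(.2,.190,.1795):
    h=manip.line_to(tcp(.035,z),OR,rate=.03,force_limit=3); print(z,h,rel(),np.round(frc()-f0,2))
    if h: break
print(manip.current_t())
im,W=cloud("wrist"); cv2.imwrite("pics/h.png",im); im,W=cloud("side"); cv2.imwrite("pics/hs.png",cv2.resize(im[90:270,270:480],None,fx=3,fy=3))
E
```

```text
[9.0000e-02 3.5050e+01 2.4022e+02] [-0.0744883   0.51739609 -2.87058321]
0.2 False [1.5000e-01 3.5030e+01 2.0031e+02] [-0.09 -0.45  0.11]
0.19 False [ -0.22  34.98 189.51] [ 0.23 -0.19  0.08]
0.1795 True [-1.3000e-01  3.4960e+01  1.7919e+02] [-0.55 -0.64  8.51]
15.2083
```

View pics/hs.png

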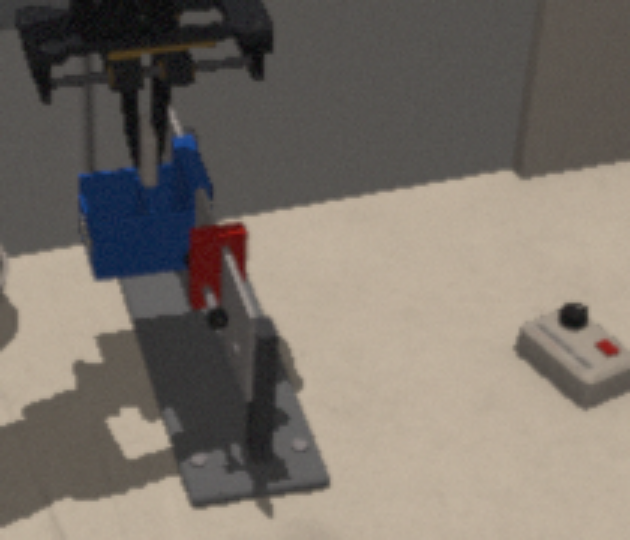

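The bin is seated on the bar left of the stop: lip behind the bar at (205,190), with the stop at (218,265). I'll unload it slightly, then slide slowly.

```bash
python3 - <<'E'
from h import *
f0=np.load("f0.npy")
manip.line_to(tcp(.035,.1803),OR,rate=.01); manip.pause(.2); print(rel(),np.round(frc()-f0,2))
h=manip.line_to(tcp(.004,.1803),OR,rate=.02,force_limit=3); print(h,rel(),np.round(frc()-f0,2))
if not h:
    h=manip.line_to(tcp(-.025,.1803),OR,rate=.005,force_limit=2.5); print(h,rel(),np.round(frc()-f0,2))
manip.pause(.2); print(np.round(frc()-f0,2),manip.current_t())
E
```

```text
[ -0.55  34.92 179.46] [ 0.33 -0.41 -0.32]
False [  0.     4.09 180.31] [-0.26 -0.17  0.02]
True [ -0.58  -6.21 179.24] [-0.19  0.15  5.37]
[-0.26  0.53  8.38] 20.7833
```

```bash
python3 - <<'E'
from h import *
f0=np.load("f0.npy")
manip.line_to(tcp(-.005,.182),OR,rate=.02); manip.pause(.2); print(rel(),np.round(frc()-f0,2))
h=manip.line_to(tcp(-.025,.182),OR,rate=.008,force_limit=2.5); print(h,rel(),np.round(frc()-f0,2))
manip.pause(.2); print(rel(),np.round(frc()-f0,2),manip.current_t())
E
```

```text
[ -0.4   -5.08 181.26] [-0.25 -0.54 -0.24]
True [ -0.79  -6.25 180.76] [ 0.1   0.29 -0.22]
[ -1.49  -6.26 179.48] [-0.03  0.6   1.22] 22.4667
```

```bash
python3 - <<'E'
from h import *
f0=np.load("f0.npy")
for i in range(4): print(rel(),np.round(frc(5)-f0,2)); manip.pause(.05)
manip.line_to(tcp(-.0065,.1805),OR,rate=.01)
for i in range(4): print(rel(),np.round(frc(5)-f0,2)); manip.pause(.05)
print(manip.current_t())
E
```

```text
[ -1.53  -6.24 179.44] [0.39 0.7  0.88]
[ -1.54  -6.23 179.45] [-0.13  1.16  1.18]
[ -1.51  -6.26 179.48] [0.27 0.87 0.84]
[ -1.52  -6.26 179.48] [-0.29  0.7   1.05]
[-1.7000e-01 -6.2700e+00  1.8022e+02] [-0.57  2.11 -0.51]
[ -0.19  -6.3  180.23] [-0.4   2.11 -0.63]
[-1.4000e-01 -6.3000e+00  1.8031e+02] [-0.31  2.19 -0.76]
[-1.3000e-01 -6.2900e+00  1.8033e+02] [-0.04  2.18 -1.4 ]
23.5167
```

```bash
python3 - <<'E'
from h import *
f0=np.load("f0.npy")
manip.line_to(tcp(-.0067,.1803),OR,rate=.01); manip.pause(.3); f=frc()-f0; print(rel(),np.round(f,2))
z=.1803
while f[2]<10 and z>.176:
    z-=.0003; manip.line_to(tcp(-.0065,z),OR,rate=.01); f=frc(5)-f0; print(round(z*1000,1),rel(),np.round(f,2))
for i in range(5): manip.pause(.12); print(np.round(frc(5)-f0,2))
print(manip.current_t())
E
```

```text
[-7.0000e-02 -6.3800e+00  1.8039e+02] [-1.2   4.75  0.19]
180.0 [ 1.5000e-01 -6.3500e+00  1.8023e+02] [-0.78  4.06  0.6 ]
179.7 [  0.23  -6.33 179.97] [-0.76  4.4   0.71]
179.4 [  0.31  -6.33 179.72] [-0.2   4.4   0.88]
179.1 [  0.39  -6.33 179.5 ] [-0.34  4.07  1.26]
178.8 [  0.44  -6.33 179.3 ] [-0.4   4.11  1.12]
178.5 [  0.45  -6.34 179.21] [-0.83  4.06  2.  ]
178.2 [  0.47  -6.31 179.24] [-1.18  4.62  2.85]
177.9 [  0.48  -6.29 179.25] [-1.86  4.46  4.07]
177.6 [  0.49  -6.28 179.2 ] [-2.71  4.44  4.79]
177.3 [  0.51  -6.29 179.18] [-3.25  4.53  5.52]
177.0 [  0.52  -6.27 179.17] [-4.04  4.19  6.44]
176.7 [  0.55  -6.25 179.16] [-4.25  4.55  7.91]
176.4 [  0.58  -6.24 179.12] [-5.06  4.35  8.09]
176.1 [  0.7   -6.26 179.09] [-5.    4.24  9.3 ]
175.8 [  0.75  -6.25 179.1 ] [-5.92  4.23 10.45]
[-5.74  4.53 10.4 ]
[-5.35  4.38 10.36]
[-5.67  4.35 10.29]
[-5.47  4.26 10.37]
[-5.65  3.87 10.06]
29.3
```

The tug held about 10.3 N for over half a second. Now I unload, release and retreat.

```bash
python3 - <<'E'
from h import *
f0=np.load("f0.npy")
manip.line_to(tcp(-.0064,.1788),OR,rate=.01); manip.pause(.2); print(rel(),np.round(frc()-f0,2))
manip.set_gripper(.28); manip.pause(.2); print(manip.current_opening()*95,rel(),np.round(frc()-f0,2))
p=manip.current_tool_pos(); print(manip.line_to([p[0],p[1],.24],OR,rate=.05,force_limit=4))
manip.line_to(tcp(-.045,.34),OR); manip.pause(.2)
im,W=cloud("wrist"); cv2.imwrite("pics/e.png",im); np.save("e.npy",W)
im,S=cloud("side"); cv2.imwrite("pics/es.png",cv2.resize(im[90:270,270:480],None,fx=3,fy=3))
d=W[...,:2]-O; rx=d@N; ry=d@L; z=W[...,2]
m=(abs(rx+.0365)<.012)&(abs(ry+.006)<.03)&(z>.2)&(z<.22); print("grip",m.sum(),np.median(rx[m]),np.median(ry[m]),np.median(z[m]),cv2.minAreaRect(np.stack([rx[m],ry[m]],1).astype(np.float32)*1000))
m=(rx>-.01)&(rx<.015)&(abs(ry+.006)<.04)&(z>.16)&(z<.185); print("lip",m.sum(),np.percentile(z[m],[5,50,95]),np.percentile(ry[m],[1,99]),cv2.minAreaRect(np.stack([rx[m],ry[m]],1).astype(np.float32)*1000))
print(manip.current_t())
E
```

```text
[  0.63  -6.33 179.28] [0.76 4.24 2.27]
26.394137338272582 [ -0.    -6.47 178.8 ] [ 0.16 -0.68  2.62]
False
grip 604 -0.04065666801263966 -0.006167982022920208 0.20702683615447584 ((-40.36963653564453, -6.824005126953125), (11.70632266998291, 39.04469299316406), 0.1381850242614746)
lip 1250 [0.17156986 0.17373824 0.17500006] [-0.04386962  0.03213379] ((-1.8227667808532715, -5.994804382324219), (79.98078918457031, 16.304935455322266), 89.98822784423828)
33.35
```

View pics/es.png

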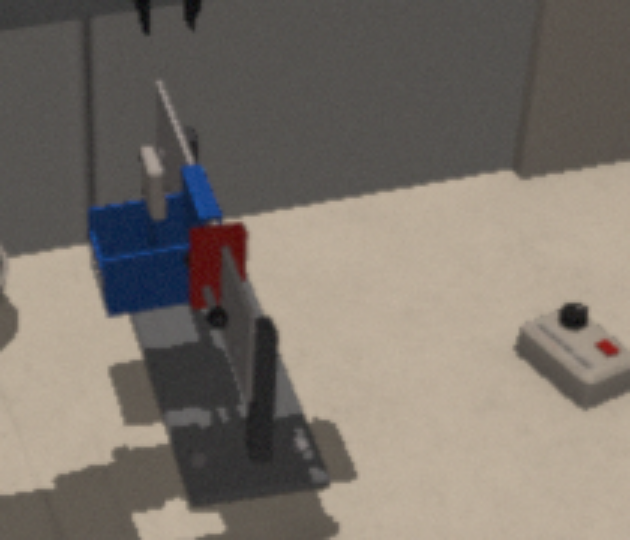

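View pics/e.png

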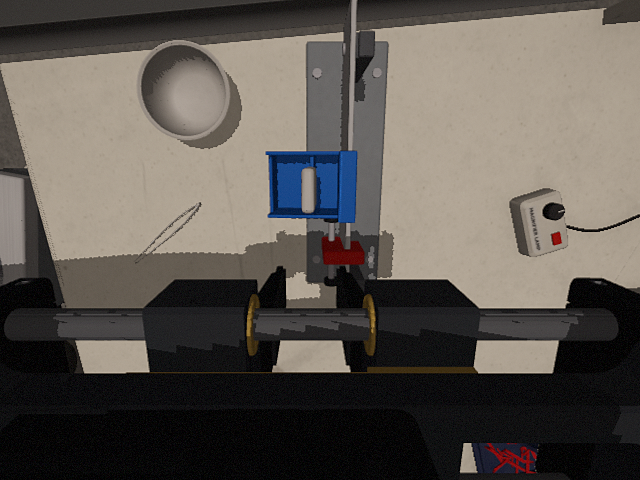

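The bin hangs in front of the foot: lip at (347,185), foot at about (335,220) in the wrist view. The grip looks a little forward and low, so I'll measure the tilt.

```bash
python3 - <<'E'
from h import *
W=np.load("e.npy"); d=W[...,:2]-O; rx=d@N; ry=d@L; z=W[...,2]
def plane(n,m):
    for _ in range(4):
        A=np.stack([rx[m],ry[m],np.ones(m.sum())],1); c=np.linalg.lstsq(A,z[m],rcond=None)[0]
        r=z-(rx*c[0]+ry*c[1]+c[2]); m=m&(abs(r)<.003)
    print(n,m.sum(),np.round(c,4),"rms",r[m].std())
plane("floor",(rx>-.085)&(rx<-.012)&(abs(ry+.006)<.03)&(z>.088)&(z<.108))
plane("lip",(rx>-.008)&(rx<.006)&(ry>-.033)&(ry<.025)&(z>.165)&(z<.18))
plane("grip",(abs(rx+.04)<.007)&(abs(ry+.006)<.018)&(z>.2))
m=(abs(ry+.006)<.035)&(z>.12)&(z<.137)&(rx<-.07); print("front rim",m.sum(),np.median(z[m]),np.median(rx[m]))
E
```

```text
floor 2230 [ 0.0557 -0.0007  0.0988] rms 0.0008091607984088547
lip 869 [ 0.056  -0.0017  0.1739] rms 0.0007401487340106434
grip 1291 [  0.0902 -10.5559   0.2555] rms 0.0016062976498169886
front rim 280 0.12762879847665884 -0.08158135777840492
```

Floor and lip both show a 0.056 rad forward tilt. That is the slot's 4 mm of free play taken up by the bin's own weight, and it is inside the 0.08 limit. Squareness and sideways position are good, so I'm handing in.

```bash
python3 -c "
from h import *
print(manip.current_t(), manip.sign_off())"
```

```text
the job is handed in; nothing more can be done
33.35 None
```

The job is handed in at 33.4 s; I got no verdict back: the bin hangs released and square on the rail, against the stop's foot to about 1 mm, after about 4.5 N of contact and a 10 N tug of over half a second, but it tilts 0.056 rad forward (limit 0.08).

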